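# Let the large ball out with the lever

### The arm

A 6-joint arm with a two-finger parallel gripper is mounted at the origin on a cart in front of the work surface, level with it; the furniture and walls round the work are solid. World frame = base frame: x ahead of the robot, y to its left, z up, the work surface at z = 0. Lengths are in mm, angles in rad, forces in N, time in s.
With the tool pointing down it reaches from about 350 to 775 mm from the base axis. Payload 7.3 kg.
Tool frame: the origin (TCP) lies on the centre line of the jaws, within the pads' length; the fingertips stand 11 mm ahead of it and the grasp point (between the pads) lies 8 mm behind it; z points along the fingers, y is the line along which they close (so a half turn about z gives the same grasp; the last joint's range is limited). The gripper opens to 92 mm and grips with 3 to 60 N. Pads are 19 mm wide; open, the fingers measure 130 mm over their backs; the gripper's body (75 mm by 190 mm) begins 47 mm behind the grasp point.
Start: joints at [0.971, 0.342, 1.524, -0, 1.275, -0.146], TCP at [230.141, 471.891, 217.641] pointing down, gripper open.
Joint ranges: [-2.53, 2.53], [-0.77, 2.02], [0.04, 2.7], [-1, 4.14], [0.28, 2.66], [-3.11, 3.11]. Speed limits (rad/s): [2.57, 2.57, 3.14, 3.14, 3.14, 3.14].

### API

Orientations are given as [roll, pitch, yaw] about the fixed x, y, z axes, in that order (R = Rz(yaw) Ry(pitch) Rx(roll)).
In Python, from plant import bot gives the robot as it stands.
- The arm moves only by the tool step_arm, never from a script. Its argument "deltas" is a list of rows, each a list of 5 numbers: the opening, from 0 (shut) to 1 (fully open), then the shift along the tool's x, y, z each as a share of 0.5 m, from -1 to 1, then the turn about the tool's z as a share of pi/2 rad, from -1 to 1. In form: [[claw, x, y, z, turn], ...]. A call has 1 to 8 rows; each row shifts and turns the commanded pose from where the row before left it, along the tool's axes as they then stand; what a row does not reach is not made up. A row lasts 1/10 s, in which the tool goes at most 50 mm and 8.59 degrees, less where a joint would pass 70% of its speed; a pose out of reach is approached as far as the arm can. A call with a number of a shift or a turn outside -1 to 1 is refused whole. A call with a gripper value outside its range is refused whole. The fingers move at their own pace and stop on an object; the grip force is fixed at half the most. Time passes only in rows, so rows that do not move let the fingers close. It gives the time, the measured TCP pose, the force, the opening and the grip force at its end, in the units of the state.
- bot.get_obs(): the state, without advancing time (a new reading comes with each control period).
- bot.capture(name): name is "scene" or "top"; returns (picture, depth): 420x560x3 uint8, red, green, blue; 420x560 float32, mm along the optical axis (not along the pixel's ray), 0 where there is no reading.
- bot.camera_params(name): a dict with "fov_y" (degrees; the focal length in pixels is half the picture's height over the tangent of half this angle, whatever the lens; pixels are square), "cx", "cy" (the principal point, pixels), "rvec" (rotation vector, rad) and "tvec" (3), from world to camera coordinates, as OpenCV has them. Camera axes: x right, y down, z forward; pixel columns grow to the right and rows downward; lengths in mm; the calibration is good to about 2 mm. A picture is of the moment at which its call begins. camera_params takes no time and is no camera call.
- bot.close_job(): hands the job in; it is judged then, once.
The state is a dict: "time": time; "joint_positions": joint angles; "dq": joint speeds; "tau": joint torques, N m; "tool_pos": TCP position; "tcp_rot": TCP orientation; "contact_force": force on the tool from outside, world axes, zero at the start; "moment": the same for the moment, N m; "grip_width": finger opening in mm; "finger_force": force on a finger pad.
Only numpy, scipy, OpenCV 4.12 (cv2) and the standard library are available. Lean on these libraries where they do the work, as an engineer would, in place of code of your own. Each camera call takes 0.05 s, during which the arm holds its last target. There are 200 camera calls.

### The job

A large and a small steel ball each wait behind a barred flap of the ball dispenser. With the fingertips press down the long end of the lever on the large ball's side until its flap lifts and the large ball rolls out into the catch lane in front, then ease the lever back up so that the flap shuts without slamming. Keep the small ball shut in, touch neither ball, lift nothing: leave both levers resting in their forks and do not disturb the things standing around.

Things in the scene. Friction and masses are not known exactly. Their poses are not given: they have to be found in the camera images.
- dispenser: grey stand fixed to the worktop, 98 mm high, a lever at each side. Origin on the worktop under the flaps' hinge line; x to its closed back, y to its left seen from the levers' long ends, z up. Bays centred at y = +28 mm (left) and -28 mm (right), black rubber floors sloping to the front; before each flap an open catch lane, x = -58 to -142 mm, rim 36 mm high
- big_ball_center (a point): centre of the larger bright steel ball, 34 mm in diameter, 0.16 kg, waiting behind the flap of one of the bays
- small_ball_center (a point): centre of the smaller bright steel ball, 25 mm in diameter, waiting behind the flap of the other bay
- lever_left: the left lever, a loose steel bar 225 x 14 x 8 mm whose cross pin merely rests in an open fork at y = +85 mm of the dispenser, 81 mm up. Origin at the pin; x, y, z parallel to the dispenser's at rest. The long end (150 mm) reaches to -x and stands up by 15 degrees at rest; the short end lies under the ear of the left flap. Pressing the long end down, by up to 0.55 rad, where the bar meets a stop, raises that flap
- lever_left_pad (a point): centre of the top of the round black rubber pad (32 mm across) at the long end of the left lever, about 128 mm above the worktop at rest. It goes down about 80 mm to the stop, which is hard; 70 mm are plenty to free the ball. Needs about 4 N at first, 8 N near the stop; released, the flap's weight sends it up again at once
- flap_left (a joint): angle of the heavy steel flap (two bars and a weight across its lower edge; it hangs leaning forward from a hinge 90 mm up) of the left bay: 0 shut, about 0.6 rad with its lever at the stop; the larger ball gets out from about 0.45 rad
- lever_right: the right lever, a loose steel bar 225 x 14 x 8 mm whose cross pin merely rests in an open fork at y = -85 mm of the dispenser, 81 mm up. Origin at the pin; x, y, z parallel to the dispenser's at rest. The long end (150 mm) reaches to -x and stands up by 15 degrees at rest; the short end lies under the ear of the right flap. Pressing the long end down, by up to 0.55 rad, where the bar meets a stop, raises that flap
- lever_right_pad (a point): centre of the top of the round black rubber pad (32 mm across) at the long end of the right lever, about 128 mm above the worktop at rest. It goes down about 80 mm to the stop, which is hard; 70 mm are plenty to free the ball. Needs about 4 N at first, 8 N near the stop; released, the flap's weight sends it up again at once
- flap_right (a joint): angle of the heavy steel flap (two bars and a weight across its lower edge; it hangs leaning forward from a hinge 90 mm up) of the right bay: 0 shut, about 0.6 rad with its lever at the stop; the larger ball gets out from about 0.45 rad
- sample_tin: round sample tin with a white lid, 54 mm across, 58 mm high, between the levers in front of the dispenser; origin at the centre of its underside; to be left alone
- mortar_cube: grey mortar cube, 40 mm, to the left of the left lever; origin at the centre of its underside; to be left alone
- stopwatch_b: black stopwatch, 71 x 60 x 19 mm, lying in front of the dispenser; origin at the centre of its underside; to be left alone
- crucible: white crucible, 44 mm across, 37 mm high, to the left of the dispenser; origin at the centre of its underside; to be left alone
- spanner: open-ended spanner, 170 x 33 x 6 mm, lying on the worktop to the left of the dispenser; origin at the centre of its underside; to be left alone
- big_ball: the larger steel ball itself; origin at the lowest point of the ball at the start, so use the centre point above
- small_ball: the smaller steel ball itself; origin at the lowest point of the ball at the start, so use the centre point above

How it is judged:
By the outcome, as a careful person would: the job done as asked, in the order asked, and still so for the second after the job is handed in, with the robot touching nothing.
It also fails if it takes over 35 s, if anything falls off the work surface, if the arm or the gripper's body presses on something with over 40 N, if the wrist force passes 120 N, or if a joint passes its speed limit or range.

## Working session

There is one attempt and no reset: what is moved stays moved. The work goes in short steps, Python scripts to look and compute and a tool call to move; the robot and the scene stay as the last step left them, time stands still between calls to the robot, and variables do not carry over. Pictures are saved under pics/ and viewed, at most 10 in all, crops included, and the job is handed in when it is done.

Besides the shell and the picture viewer there is one more tool, called after "Request:" by a JSON object that holds its "method" and its "body". step_arm: Moves the arm, as the interface text tells. Shift numbers are shares of 0.5 m and turn numbers shares of pi/2 rad, none past 1 either way. Its arguments: {"type":"object","properties":{"deltas":{"type":"array","items":{"type":"array","items":{"type":"number","minimum":-1,"maximum":1}}}},"required":["deltas"]}

```bash
mkdir -p pics; cat > h.py <<'E'
import numpy as np,cv2
from plant import bot
def snap(n,f):
    im,d=bot.capture(n); cv2.imwrite(f'pics/{f}.png',im[:,:,::-1]); np.save(f'pics/{f}.npy',d); return im,d
def cam(n):
    p=bot.camera_params(n); f=210/np.tan(np.radians(p['fov_y'])/2)
    return f,p['cx'],p['cy'],cv2.Rodrigues(np.array(p['rvec'],float))[0],np.array(p['tvec'],float).ravel()
def px2w(n,u,v,z=None,d=None):
    f,cx,cy,R,t=cam(n); r=np.array([(u-cx)/f,(v-cy)/f,1.])
    if d is None:
        c=-R.T@t; w=R.T@r; d=(z-c[2])/w[2]
    return R.T@(r*d-t)
E
python3 - <<'E'
from h import *
for n in('scene','top'): snap(n,n+'1'); print(bot.camera_params(n))
print(bot.get_obs())
E
```

```text
{'fov_y': 48.88564770448259, 'cx': 280.19876468681394, 'cy': 214.68410318583213, 'rvec': array([ 2.20826293, -1.06592382,  0.38901735]), 'tvec': array([-328.14908896,  432.77491142,  848.19538843])}
{'fov_y': 42.96116764182959, 'cx': 269.6515003405188, 'cy': 210.50418329771801, 'rvec': array([ 2.04668256, -2.16293017,  0.24274815]), 'tvec': array([  86.61423311,  607.56286248, 1069.48407179])}
{'time': 0.1, 'joint_positions': array([ 9.71010581e-01,  3.42659254e-01,  1.52492224e+00, -1.55373931e-07,
        1.27536800e+00, -1.45997318e-01]), 'dq': array([ 0.00127322, -0.00129894, -0.00365643,  0.00186152, -0.00066789,
        0.00112701]), 'tau': array([ 2.28141827e-03, -4.32003379e+01, -2.44696176e+01,  7.20661087e-02,
        5.24812506e-02, -4.73355090e-05]), 'tool_pos': array([229.91617846, 471.57126741, 217.01097343]), 'tcp_rot': array([-3.14025023e+00, -1.97244178e-04,  2.68780414e+00]), 'contact_force': array([ 0.06202674,  0.33652166, -0.69221748]), 'moment': array([-0.02884464, -0.02740206, -0.00786507]), 'finger_force': 0.0, 'grip_width': 91.73208636485414}
```

View pics/scene1.png

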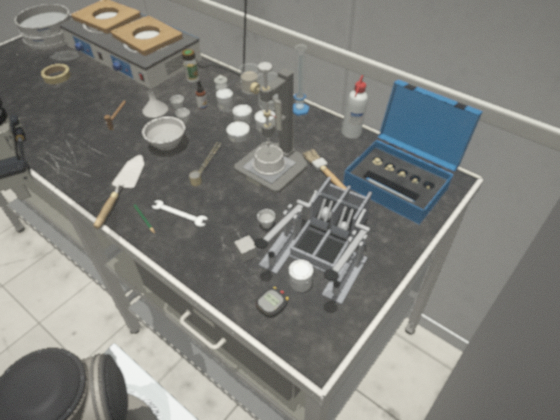

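View pics/top1.png

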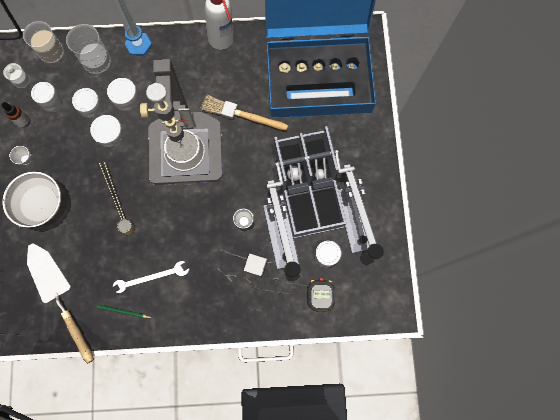

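The scene view shows the dispenser at about (335,225). In the top view the pads are at about (292,270) and (375,251), with the balls near (296,173) and (320,172). I'll enlarge that part.

```bash
python3 - <<'E'
from h import *
im=cv2.imread('pics/top1.png'); d=np.load('pics/top1.npy')
cv2.imwrite('pics/c1.png',cv2.resize(im[120:290,230:400],None,fx=3.5,fy=3.5,interpolation=cv2.INTER_CUBIC))
for u,v in [(292,270),(375,251)]:
    print(px2w('top',u,v,128), px2w('top',u,v,d=d[v,u]))
for u,v in [(328,253),(255,265),(321,295),(243,218),(296,173),(320,172)]:
    print(u,v,px2w('top',u,v,d=d[v,u]))
E
```

```text
[475.55262962  16.40086679 128.        ] [475.526722    16.4120243  128.23375282]
[ 504.07689425 -150.36048037  128.        ] [ 504.38496139 -150.8216596   125.76774502]
328 253 [515.67301901 -65.81452967  52.98625759]
255 265 [500.08786706  90.41122745  41.98220448]
321 295 [430.66069974 -47.73419119  17.36187837]
243 218 [612.10256246 112.95838489   3.91853506]
296 173 [695.049327    -9.4544953   56.37660095]
320 172 [696.05309062 -62.73204469  50.92297103]
```

View pics/c1.png

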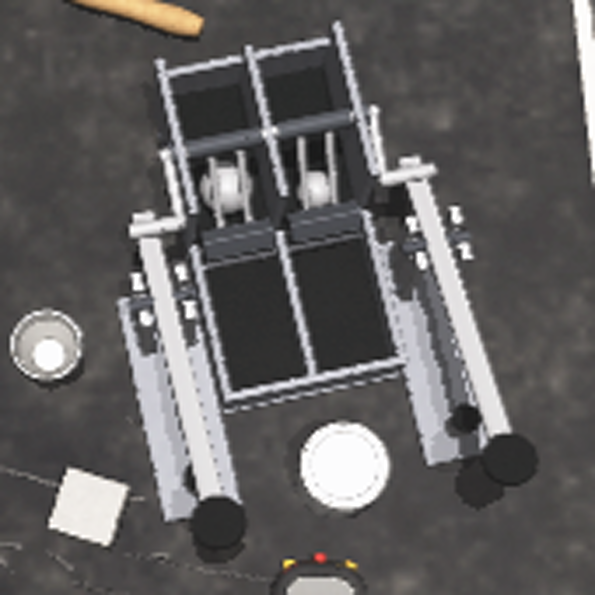

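The left bay holds the clearly larger ball: about 50 px against 38 px across in the crop. So the left lever is the one to press. Its pad is at (475.5, 16.4, 128), and the two pads measure 169.5 mm apart against the 170 mm given. The dispenser's yaw is about 9.7°. I'll close the fingers, turn −35.7° about tool z and travel above everything.

Request:
{"method": "step_arm", "body": {"deltas": [[0,0,0,0,-0.0794],[0,0,0,0,-0.0794],[0,0,0,0,-0.0794],[0,0,0,0,-0.0794],[0,0,0,0,-0.0794],[0,-0.03,-0.089,0,0],[0,-0.03,-0.089,0,0],[0,-0.03,-0.089,0,0]]}}

```text
time: 0.9
tool_pos: [297.1, 346.5, 217.2]
tcp_rot: [-3.141, -0.001, -2.97]
contact_force: [0.5, -0.2, 0.3]
grip_width: 32.4
finger_force: 0.0
```

Request:
{"method": "step_arm", "body": {"deltas": [[0,-0.03,-0.089,0,0],[0,-0.03,-0.089,0,0],[0,-0.03,-0.089,0,0],[0,-0.03,-0.089,0,0],[0,-0.03,-0.089,0,0],[0,-0.03,-0.089,0,0],[0,-0.03,-0.089,0,0],[0,0,0,0,0]]}}

```text
time: 1.7
tool_pos: [455.3, 54.2, 217.2]
tcp_rot: [-3.14, 0.0, -2.978]
contact_force: [0.5, 1.5, 0.4]
grip_width: 0.4
finger_force: 0.0
```

Request:
{"method": "step_arm", "body": {"deltas": [[0,-0.0275,-0.081,0,0],[0,0,0,0.06,0],[0,0,0,0.06,0],[0,0,0,0,0],[0,0,0,0,0]]}}

```text
time: 2.2
tool_pos: [473.3, 21.6, 157.9]
tcp_rot: [3.141, -0.001, -2.971]
contact_force: [-0.1, -0.4, 0.1]
grip_width: 0.5
finger_force: 0.0
```

```bash
python3 - <<'E'
from h import *
im,d=snap('top','top2'); im2,_=snap('scene','scene2')
a=cv2.resize(cv2.imread('pics/top2.png')[180:300,250:400],None,fx=2.6,fy=2.6,interpolation=cv2.INTER_CUBIC)
b=cv2.resize(cv2.imread('pics/scene2.png')[180:300,230:380],None,fx=2.6,fy=2.6,interpolation=cv2.INTER_CUBIC)
cv2.imwrite('pics/c2.png',np.hstack([a,b])); o=bot.get_obs(); print(o['tool_pos'],o['contact_force'],px2w('top',292.3,269.2,128))
E
```

```text
[474.36476038  21.48829848 159.07558979] [-0.44898919  0.25719315  0.01043463] [477.0916009   15.70989475 128.        ]
```

View pics/c2.png

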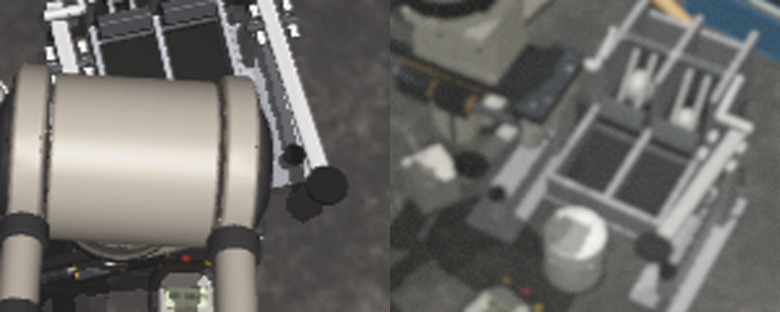

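The scene view still shows the large ball (at about crop 640,85), and the fingers are above the left pad. Next I correct the offset, then descend to contact.

Request:
{"method": "step_arm", "body": {"deltas": [[0,-0.003,-0.0115,0.02,0],[0,0,0,0.01,0],[0,0,0,0.006,0],[0,0,0,0.004,0],[0,0,0,0.004,0],[0,0,0,0,0]]}}

```text
time: 2.9
tool_pos: [475.9, 15.7, 135.4]
tcp_rot: [3.141, -0.0, -2.972]
contact_force: [0.1, -0.5, -0.7]
grip_width: 0.5
finger_force: 0.0
```

Request:
{"method": "step_arm", "body": {"deltas": [[0,0,0,0.006,0],[0,0,0,0.006,0],[0,0,0,0,0]]}}

```text
time: 3.2
tool_pos: [475.7, 15.7, 129.2]
tcp_rot: [3.141, -0.001, -2.972]
contact_force: [0.6, 0.1, -0.3]
grip_width: 0.6
finger_force: 0.0
```

```bash
python3 - <<'E'
from h import *
snap('scene','scene3')
b=cv2.resize(cv2.imread('pics/scene3.png')[180:300,230:380],None,fx=5,fy=5,interpolation=cv2.INTER_CUBIC)
cv2.imwrite('pics/c3.png',b); o=bot.get_obs(); print(o['tool_pos'],o['contact_force'],o['moment'])
E
```

```text
[475.83992511  15.68652104 129.36943897] [-0.86991031  0.42069677  0.30784271] [3.11082738e-02 6.29524877e-04 8.15537926e-05]
```

View pics/c3.png

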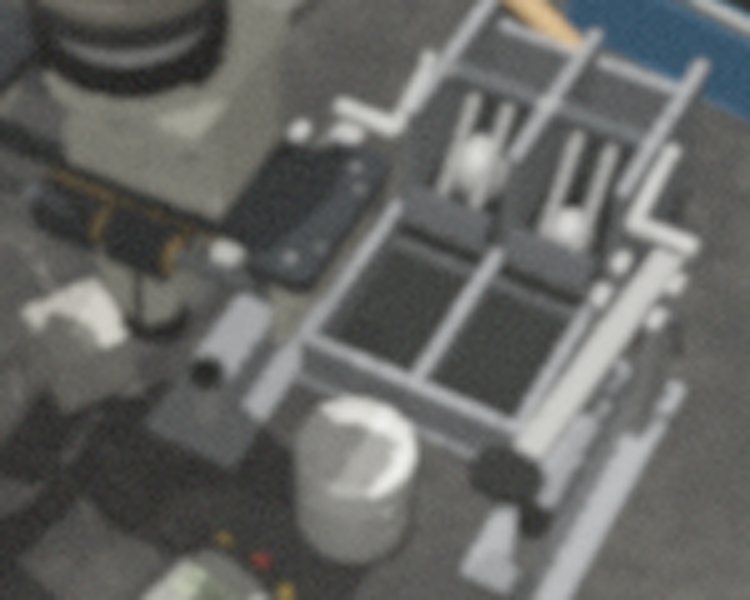

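```bash
python3 - <<'E'
from h import *
f,cx,cy,R,t=cam('scene')
o=bot.get_obs();p=o['tool_pos']
for q in [(476.5,16,128),p+[0,0,-11],p+[0,0,55],(504,-150.5,128)]:
    c=R@np.array(q)+t; u=c[:2]/c[2]*f+[cx,cy]; print(u,(u-[230,180])*5)
a,b=np.load('pics/scene3.npy'),None
print(a[238:250:2,254:270:2].round())
print([px2w('scene',u,v,d=a[v,u]).round() for u,v in[(261,232),(261,236),(261,240),(261,243),(261,246),(331,275)]])
E
```

```text
[259.91650256 242.37961082] [149.58251282 311.89805411]
[260.03274649 245.36771582] [150.16373243 326.83857911]
[258.57706562 225.84009798] [142.88532808 229.2004899 ]
[330.44123564 273.56019918] [502.2061782  467.80099591]
[[ 984.  977.  977.  969.  966.  964.  971. 1031.]
 [ 988.  983.  982.  975.  971.  969.  976. 1022.]
 [1002.  986.  988.  977.  979.  975. 1008. 1009.]
 [1001.  999.  999.  990. 1000. 1003. 1003. 1164.]
 [1108.  998.  996.  991.  993.  996. 1000. 1159.]
 [1112. 1008.  999.  998.  998. 1156. 1157. 1154.]]
[array([446., -18., 217.]), array([469.,   4., 167.]), array([468.,   4., 154.]), array([467.,   4., 145.]), array([469.,   7., 130.]), array([ 500., -154.,  130.])]
```

```bash
python3 - <<'E'
from h import *
L=[cv2.resize(cv2.imread(f'pics/scene{i}.png')[215:270,240:280],None,fx=6.5,fy=10*.65,interpolation=cv2.INTER_LINEAR) for i in(1,2,3)]
cv2.imwrite('pics/c4.png',np.clip(np.hstack(L)*1.5,0,255))
E
```

```text
[ WARN:0@0.199] global loadsave.cpp:1063 imwrite_ Unsupported depth image for selected encoder is fallbacked to CV_8U.
```

View pics/c4.png

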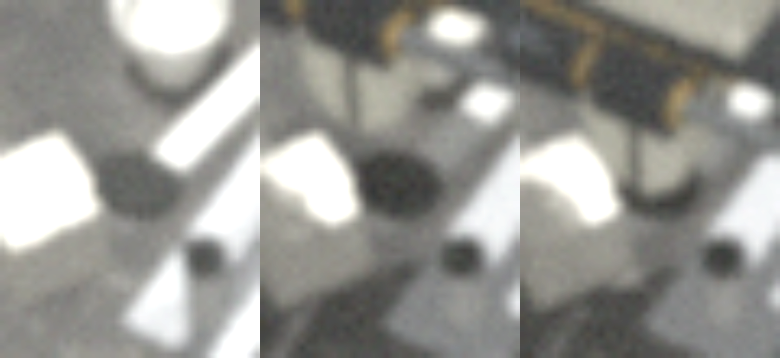

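The fingertips are over the pad's middle, and the pad hasn't visibly moved yet. I'll keep descending slowly and watch the force.

Request:
{"method": "step_arm", "body": {"deltas": [[0,0,0,0.004,0],[0,0,0,0.004,0],[0,0,0,0.004,0],[0,0,0,0,0]]}}

```text
time: 3.65
tool_pos: [475.9, 15.6, 123.4]
tcp_rot: [3.141, -0.0, -2.972]
contact_force: [0.1, 0.2, 0.3]
grip_width: 0.4
finger_force: 0.2
```

```bash
python3 - <<'E'
from h import *
snap('scene','scene4')
L=[cv2.resize(cv2.imread(f'pics/scene{i}.png')[180:280,235:340],None,fx=3.6,fy=3.6,interpolation=cv2.INTER_CUBIC) for i in(3,4)]
cv2.imwrite('pics/c5.png',np.hstack([np.clip(l*1.4,0,255).astype('uint8') for l in L]))
o=bot.get_obs(); print(o['tool_pos'],o['contact_force'],o['moment'],o['tau'])
E
```

```text
[475.95853555  15.65190993 123.49586315] [-0.0044287  -0.11869751  0.33336882] [ 0.07336173 -0.01012593  0.00641571] [ 6.54218413e-03 -3.96839869e+01 -2.02623564e+01 -4.25048231e-02
  3.50484042e-02  1.97283971e-04]
```

View pics/c5.png

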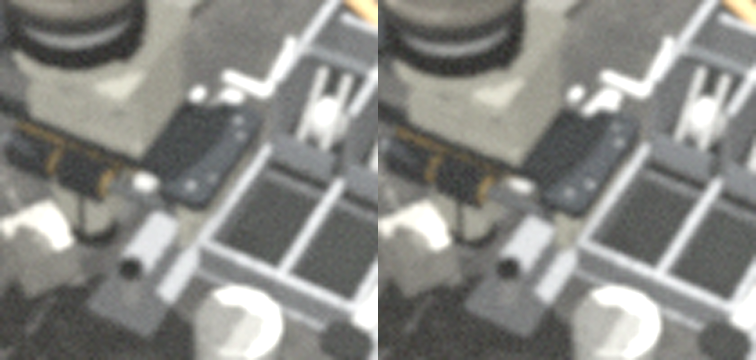

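```bash
python3 - <<'E'
from h import *
f,cx,cy,R,t=cam('scene')
g=[cv2.imread(f'pics/scene{i}.png',0).astype(np.float32) for i in(2,3,4)]
d=[np.load(f'pics/scene{i}.npy') for i in(2,3,4)]
def win(a,x0,x1,y0,y1): return a[y0:y1,x0:x1]
for nm,w in {'ear':(292,322,190,212),'flapL':(312,332,215,232),'flapR':(332,352,225,242),'padedge':(254,268,240,256)}.items():
    for k in(1,2):
        a,b=win(g[k-1],*w),win(g[k],*w)
        print(nm,k,abs(a-b).mean().round(1),np.round(cv2.phaseCorrelate(a.copy(),b.copy(),cv2.createHanningWindow(a.shape[::-1],cv2.CV_32F)),2)[:1] if 0 else cv2.phaseCorrelate(a.copy(),b.copy()))
# vertical profile through pad
for k in range(3): print([int(px2w('scene',260,v,d=d[k][v,260])[2]) for v in range(236,262,2)], g[k][236:262:2,260])
E
```

```text
ear 1 14.1 ((-0.5368593444801384, -0.07523933417642859), 0.6764922102292379)
ear 2 6.2 ((-0.12416736189006627, 0.6344949544248593), 0.8331394910812377)
flapL 1 2.0 ((0.04550828523517225, 0.03728542135746871), 1.0650394025776122)
flapL 2 1.8 ((0.19945892438828317, 0.11457925588845974), 1.0492099629508125)
flapR 1 2.0 ((-0.01660196492857935, 0.061310773065223145), 0.990629948510064)
flapR 2 2.1 ((-0.22268366635895376, 0.014469798609127338), 0.9729094511932797)
padedge 1 15.6 ((1.1736612461737685, 0.8666240439623571), 0.41930134743452074)
padedge 2 7.0 ((1.173264416530758, 0.7453001543001152), 0.8823779255151749)
[-2, 122, 125, 126, 128, 129, 125, -3, -5, -4, -5, 1, -7] [87. 61. 39. 49. 42. 43. 59. 83. 78. 77. 60. 55. 56.]
[166, 161, 153, 149, 136, 132, 124, -2, -1, -3, -1, -1, -4] [100. 118. 120. 116.  94.  54.  68.  80.  76.  76.  72.  53.  61.]
[203, 160, 150, 145, 138, 131, 125, 0, -2, -3, 0, -3, 0] [ 52. 108. 119. 118. 115.  86.  65.  86.  70.  76.  67.  53.  56.]
```

```bash
python3 - <<'E'
from h import *
for k in(3,4):
  d=np.load(f'pics/scene{k}.npy'); g=cv2.imread(f'pics/scene{k}.png',0)
  print(k)
  for v in range(240,252,2): print(v,[(g[v,u],*px2w('scene',u,v,d=d[v,u]).astype(int)) for u in(256,259,262,265)])
f,cx,cy,R,t=cam('scene'); print('cam',-R.T@t)
E
```

```text
3
240 [(np.uint8(97), np.int64(464), np.int64(15), np.int64(147)), (np.uint8(113), np.int64(467), np.int64(9), np.int64(149)), (np.uint8(117), np.int64(467), np.int64(1), np.int64(156)), (np.uint8(103), np.int64(472), np.int64(-2), np.int64(154))]
242 [(np.uint8(88), np.int64(463), np.int64(15), np.int64(142)), (np.uint8(112), np.int64(465), np.int64(8), np.int64(146)), (np.uint8(117), np.int64(468), np.int64(2), np.int64(147)), (np.uint8(81), np.int64(485), np.int64(8), np.int64(126))]
244 [(np.uint8(54), np.int64(467), np.int64(18), np.int64(129)), (np.uint8(91), np.int64(465), np.int64(8), np.int64(139)), (np.uint8(77), np.int64(475), np.int64(9), np.int64(128)), (np.uint8(49), np.int64(479), np.int64(4), np.int64(128))]
246 [(np.uint8(73), np.int64(464), np.int64(16), np.int64(126)), (np.uint8(50), np.int64(465), np.int64(8), np.int64(132)), (np.uint8(42), np.int64(470), np.int64(4), np.int64(130)), (np.uint8(49), np.int64(475), np.int64(0), np.int64(129))]
248 [(np.uint8(94), np.int64(466), np.int64(18), np.int64(116)), (np.uint8(67), np.int64(465), np.int64(9), np.int64(124)), 
[... 1170 characters left out ...]
t8(79), np.int64(466), np.int64(9), np.int64(130)), (np.uint8(72), np.int64(472), np.int64(6), np.int64(127)), (np.uint8(49), np.int64(477), np.int64(2), np.int64(125))]
248 [(np.uint8(88), np.int64(464), np.int64(17), np.int64(118)), (np.uint8(74), np.int64(465), np.int64(9), np.int64(124)), (np.uint8(53), np.int64(469), np.int64(4), np.int64(124)), (np.uint8(66), np.int64(544), np.int64(65), np.int64(-1))]
250 [(np.uint8(94), np.int64(512), np.int64(65), np.int64(23)), (np.uint8(86), np.int64(530), np.int64(72), np.int64(-1)), (np.uint8(75), np.int64(536), np.int64(68), np.int64(-4)), (np.uint8(81), np.int64(542), np.int64(63), np.int64(-5))]
cam [  25.20710156 -416.22552153  916.80547705]
```

The depth reading puts the closed fingertips at about z = 130, so they sit further back than when open, and contact is about to happen. I'll go on slowly.

Request:
{"method": "step_arm", "body": {"deltas": [[0,0,0,0.004,0],[0,0,0,0.004,0],[0,0,0,0.004,0],[0,0,0,0,0]]}}

```text
time: 4.1
tool_pos: [475.7, 15.6, 117.6]
tcp_rot: [3.142, -0.001, -2.972]
contact_force: [-2.6, -0.6, 6.2]
grip_width: 0.8
finger_force: 2.4
```

Request:
{"method": "step_arm", "body": {"deltas": [[0,0.002,0,0.008,0],[0,0.002,0,0.008,0],[0,0.002,0,0.008,0],[0,0.002,0,0.008,0],[0,0.0014,0,0.008,0],[0,0.0012,0,0.008,0],[0,0.001,0,0.008,0],[0,0,0,0,0]]}}

```text
time: 4.9
tool_pos: [469.6, 14.7, 89.2]
tcp_rot: [3.141, -0.001, -2.972]
contact_force: [-3.3, -0.6, 4.4]
grip_width: 0.6
finger_force: 1.9
```

Request:
{"method": "step_arm", "body": {"deltas": [[0,0.003,0,0.008,0],[0,0.002,0,0.008,0],[0,0.001,0,0.008,0],[0,0,0,0.008,0],[0,0,0,0.008,0],[0,0,0,0.008,0],[0,0,0,0,0]]}}

```text
time: 5.6
tool_pos: [468.0, 14.1, 65.4]
tcp_rot: [-3.141, 0.001, -2.972]
contact_force: [3.4, 0.7, 5.2]
grip_width: 0.4
finger_force: 2.2
```

```bash
python3 - <<'E'
from h import *
snap('scene','scene5')
cv2.imwrite('pics/c6.png',cv2.resize(cv2.imread('pics/scene5.png')[170:290,240:390],None,fx=5,fy=5,interpolation=cv2.INTER_CUBIC))
o=bot.get_obs(); print(o['tool_pos'],o['contact_force'])
E
```

```text
[468.03579687  14.10674742  65.61755627] [2.44008334 0.63679477 4.10549563]
```

View pics/c6.png

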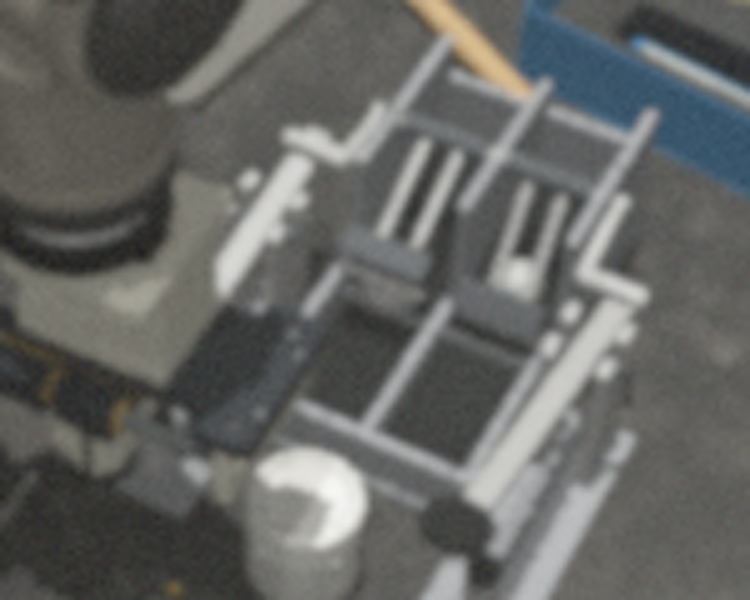

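The left flap is partly raised, and the large ball has rolled down behind the flap weight at about crop (385,255). The small ball is still in place at (518,275). I'll press the rest of the way to about 70 mm.

Request:
{"method": "step_arm", "body": {"deltas": [[0,0,0,0.008,0],[0,0,0,0.008,0],[0,-0.001,0,0.008,0],[0,-0.001,0,0.005,0],[0,0,0,0,0],[0,0,0,0,0],[0,0,0,0,0],[0,0,0,0,0]]}}

```text
time: 6.45
tool_pos: [469.0, 14.2, 51.7]
tcp_rot: [-3.141, 0.002, -2.972]
contact_force: [1.7, 0.3, 8.4]
grip_width: 0.8
finger_force: 3.6
```

```bash
python3 - <<'E'
from h import *
snap('scene','scene6')
cv2.imwrite('pics/c7.png',cv2.resize(cv2.imread('pics/scene6.png')[170:290,240:390],None,fx=5,fy=5,interpolation=cv2.INTER_CUBIC))
o=bot.get_obs(); print(o['tool_pos'],o['contact_force'])
E
```

```text
[469.0073095   14.16567051  51.6699462 ] [ 2.13403117 -0.60859881  8.00693713]
```

View pics/c7.png

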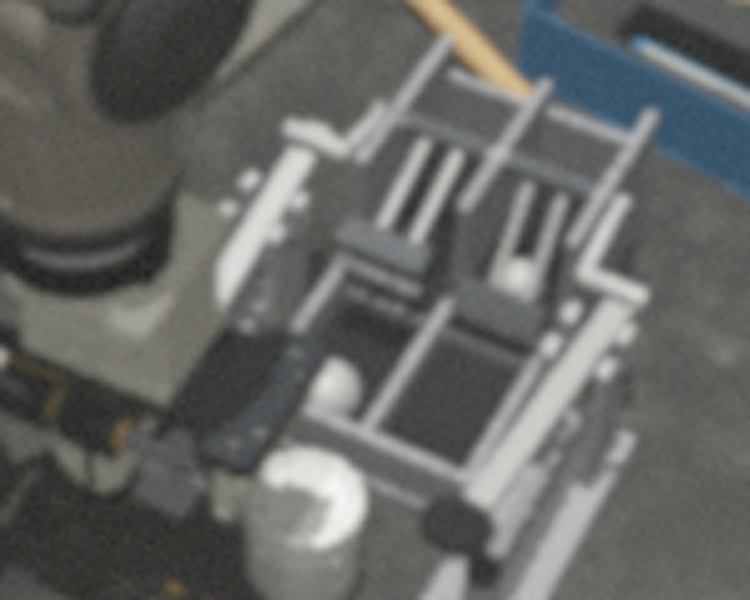

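The large ball lies at the front of the left catch lane, about crop (337,385), and the small ball is still shut in at (518,275). Now I ease the lever up along the same path.

Request:
{"method": "step_arm", "body": {"deltas": [[0,0.001,0,-0.006,0],[0,0.001,0,-0.006,0],[0,0,0,-0.006,0],[0,0,0,-0.006,0],[0,0,0,-0.006,0],[0,0,0,-0.006,0],[0,0,0,-0.006,0],[0,0,0,-0.006,0]]}}

```text
time: 7.3
tool_pos: [467.4, 14.2, 75.4]
tcp_rot: [3.142, 0.0, -2.972]
contact_force: [2.7, 0.2, 3.0]
grip_width: 0.2
finger_force: 1.9
```

Request:
{"method": "step_arm", "body": {"deltas": [[0,-0.0005,0,-0.006,0],[0,-0.0005,0,-0.006,0],[0,-0.001,0,-0.006,0],[0,-0.001,0,-0.006,0],[0,-0.001,0,-0.006,0],[0,-0.001,0,-0.006,0],[0,-0.0012,0,-0.006,0],[0,-0.0012,0,-0.006,0]]}}

```text
time: 8.1
tool_pos: [470.6, 14.8, 99.2]
tcp_rot: [3.141, -0.001, -2.972]
contact_force: [0.1, -0.4, 2.7]
grip_width: -0.0
finger_force: 1.7
```

Contact is still held. The last 20 mm go slower.

Request:
{"method": "step_arm", "body": {"deltas": [[0,-0.0015,0,-0.005,0],[0,-0.0015,0,-0.005,0],[0,-0.0015,0,-0.005,0],[0,-0.0015,0,-0.005,0],[0,-0.001,0,-0.004,0],[0,-0.001,0,-0.004,0],[0,-0.001,0,-0.003,0],[0,-0.001,0,-0.003,0]]}}

```text
time: 8.9
tool_pos: [475.9, 15.6, 116.2]
tcp_rot: [3.141, -0.0, -2.972]
contact_force: [-2.2, -0.2, 2.3]
grip_width: 0.3
finger_force: 1.4
```

Request:
{"method": "step_arm", "body": {"deltas": [[0,0,0,-0.003,0],[0,0,0,-0.003,0],[0,0,0,-0.003,0],[0,0,0,-0.003,0],[0,0,0,-0.003,0],[0,0,0,-0.003,0],[0,0,0,0,0]]}}

```text
time: 9.6
tool_pos: [475.6, 15.6, 125.0]
tcp_rot: [3.141, -0.001, -2.972]
contact_force: [-0.0, -0.2, -0.7]
grip_width: 0.6
finger_force: 0.0
```

Released. I'll lift clear, back off to the side and check.

Request:
{"method": "step_arm", "body": {"deltas": [[0,0,0,-0.02,0],[0,0,0,-0.06,0],[0,0,0,-0.08,0],[0,0,0,-0.08,0],[0,0.03,0.085,0,0],[0,0.03,0.085,0,0],[0,0.03,0.085,0,0],[0,0.03,0.085,0,0]]}}

```text
time: 10.4
tool_pos: [386.9, 174.2, 245.9]
tcp_rot: [3.141, 0.001, -2.973]
contact_force: [0.8, -0.3, -0.4]
grip_width: 0.5
finger_force: 0.0
```

Request:
{"method": "step_arm", "body": {"deltas": [[0,0.03,0.085,0,0],[0,0.03,0.085,0,0],[0,0,0,0,0],[0,0,0,0,0],[0,0,0,0,0]]}}

```text
time: 10.9
tool_pos: [344.6, 251.1, 245.4]
tcp_rot: [-3.141, 0.0, -2.972]
contact_force: [0.1, -0.4, -0.3]
grip_width: 0.6
finger_force: 0.0
```

```bash
python3 - <<'E'
from h import *
snap('top','top7')
a=cv2.imread('pics/top1.png')[120:310,230:400];b=cv2.imread('pics/top7.png')[120:310,230:400]
cv2.imwrite('pics/c8.png',cv2.resize(np.hstack([a,b]),None,fx=2.3,fy=2.3,interpolation=cv2.INTER_CUBIC))
o=bot.get_obs(); print(o['time'],o['tool_pos'],o['contact_force'])
E
```

```text
10.95 [344.75636748 250.82115895 245.31690924] [ 0.42312787 -0.33327504  0.06312049]
```

View pics/c8.png

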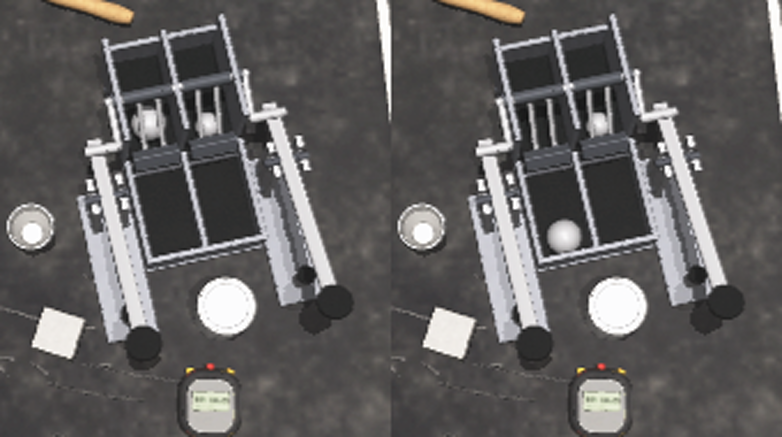

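The large ball lies in the left lane at about (564,235). The left flap is shut, the lever is back at rest, and everything else looks unchanged.

```bash
python3 -c "
from plant import bot
print(bot.close_job())"
```

```text
the job is handed in; nothing more can be done
None
```

The large ball is out in its catch lane, the left flap was eased shut, the small ball is still shut in, and the job is handed in at about 11 s of the 35 s allowed; the final picture shows both levers at rest and nothing around them moved.

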